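Hang the catch pail and set the metering valve two turns open

ROBOT

A 6-joint arm with a two-finger parallel gripper is mounted at the origin on a cart in front of the work surface, level with it; the furniture and walls round the work are solid. World frame = base frame: x ahead of the robot, y to its left, z up, the work surface at z = 0. Lengths are in mm, angles in degrees, forces in N, time in s.
With the tool pointing down it reaches from about 400 to 825 mm from the base axis. Payload 7 kg.
Tool frame: the origin (TCP) lies on the centre line of the jaws, within the pads' length; the fingertips stand 8 mm ahead of it and the grasp point (between the pads) lies 11 mm behind it (ctrl.nose_length is the distance from the TCP to the fingertips, in mm); z points along the fingers, y is the line along which they close (so a half turn about z gives the same grasp; the last joint's range is limited). The gripper opens to 88 mm and grips with 3 to 60 N. Pads are 19 mm wide; open, the fingers measure 130 mm over their backs; the gripper's body (78 mm by 193 mm) begins 47 mm behind the grasp point.
Start: joints at [86.064, 20.546, 0.682, 0, -70.136, -16.507], TCP at [235.77, 632.462, 234.561] pointing down, gripper open.
Joint ranges: [-176.03, 176.03], [-82.01, 121.73], [-58.28, 71.71], [-173.87, 95.51], [-174.79, -0.11], [-173.66, 173.66]. Speed limits (degrees/s): [136.94, 136.94, 172.46, 180, 180, 180].

INTERFACE

Orientations are given as [roll, pitch, yaw] about the fixed x, y, z axes, in that order (R = Rz(yaw) Ry(pitch) Rx(roll)).
In Python, from station import telemetry, read_camera, workorder, ctrl gives the robot as it stands.
- The arm moves only by the tool arm_command, never from a script. Its argument "steps" is a list that holds one entry, the list of rows, each a list of 7 numbers: the closure in counts, from 0 (fully open) to 255 (shut), then the shift along the tool's x, y, z in cm, then the turn, a rotation vector about the tool's x, y, z in rad. In form: [[[fingers, tx, ty, tz, wx, wy, wz], ...]]. A call has 1 to 10 rows; each row is the pose to reach, as a shift and turn from the pose commanded when the call began, along the tool's axes at that moment; what a row does not reach only later rows make up. A row lasts 1/10 s, in which the tool goes at most 50 mm and 8.59 degrees, less where a joint would pass 70% of its speed; a pose out of reach is approached as far as the arm can. A call with a gripper value outside its range is refused whole. The fingers move at their own pace and stop on an object; "grip_force" is the grip in N (left out, the last holds). Time passes only in rows, so rows that repeat a pose let the fingers close. It gives the time, the measured TCP pose, the force, the opening and the grip force at its end, in the units of the state.
- telemetry.sense(): the state, without advancing time (a new reading comes with each control period).
- read_camera(name): name is "scene" or "top"; returns a dict with "color" (480x640x3 uint8, red, green, blue), "range_z" (480x640 float32, mm along the optical axis (not along the pixel's ray), 0 where there is no reading), "mtx" (3x3 intrinsics, pixels), "distortion" ([k1, k2, p1, p2, k3] as OpenCV has them; the pictures are not rectified), "extrinsics" (4x4, takes a point from world to camera coordinates). Camera axes: x right, y down, z forward; pixel columns grow to the right and rows downward; lengths in mm; the calibration is good to about 2 mm. A picture is of the moment at which its call begins.
- workorder.job_done(): hands the job in; it is judged then, once.
The state is a dict: "clock": time; "q": joint angles; "qvel": joint speeds; "effort": joint torques, N m; "tool_pos": TCP position; "ee_rot": TCP orientation; "force": force on the tool from outside, world axes, zero at the start; "wrist_torque": the same for the moment, N m; "grip_width": finger opening in mm; "grip_force": force on a finger pad.
Only numpy, scipy, OpenCV 4.12 (cv2) and the standard library are available. Lean on these libraries where they do the work, as an engineer would, in place of code of your own. Each camera call takes 0.05 s, during which the arm holds its last target. There are 200 camera calls.

TASK

Hang the catch pail by its bail on the hook of the valve's spout, bail over the spout between collar and upturned end, and let go of it. Then take the valve wheel by its upright revolving handle, turn it clockwise (seen from above) until it is closed against its stop, and back it off counter-clockwise exactly two full turns. Finish while still gripping the handle there, with the wheel still and the pail still hanging; do not disturb the mouse and bottles or tip the pail over.

Things in the scene. Friction and masses are not known exactly. Their poses are not given: they have to be found in the camera images.
- valve: steel metering valve fixed to the worktop on a dark 100 x 100 x 10 mm foot; origin under the foot's middle, on the upright wheel axis; z up. Its spout, a 14 mm round pipe with its centre line 125 mm up, runs along the valve's own -y from the column to 160 mm from the axis and is the hook. A capped stub points to +x. The level black wheel on top is 96 mm across, its rim 152 to 164 mm up
- hook_seat (a point): where the centre of the bail's bar lies when the pail hangs properly: on top of the spout pipe (132 mm up), 137 mm from the wheel axis and 135.5 mm up, between a 22 mm collar (its face at y = -124 mm of the valve) and the upturned end (inner face near y = -148 mm); axes are the valve's
- spout_end (a point): top of the spout's upturned end, a 10 mm thick round lug, 144 mm up and 156 mm from the wheel axis; the bail must pass over it, coming from beyond the spout's end
- nozzle_end (a point): lower end of the 13 mm nozzle that points down from the spout straight under the hook seat, 110 mm up. The pail's rim must pass below it as the pail comes in along the spout: the pail is then 12 to 36 mm higher than when it hangs (hung, its underside is 23.5 mm up)
- pail: small aluminium catch pail, 68 mm across the rim, 50 mm high, about 0.15 kg, on the worktop; origin at its underside's centre. A rigid 7 mm bail spans it along its own x (legs at x = +-31 to 34 mm, 98 mm up, sloping to a peak in the middle); an upright black grip, 22 mm (x) by 12 mm (y), stands on the peak, 112 to 162 mm up. Hung, the pail's x lies along the valve's x, either way round
- wheel_axis (a point): point on the wheel's vertical axis, fixed to the valve, 166 mm above the worktop (level with the foot of the revolving handle)
- wheel (a joint): wheel angle in rad: 0 = closed, against a solid stop; it grows counter-clockwise seen from above (opening), 6.283 per turn. It stays where it is left; turning takes about 0.05 N m (1.2 N at the handle)
- handle: upright black revolving handle (crank handle) on the wheel's rim: a cylinder 18 mm in diameter and 45 mm tall, its axis 42 mm from the wheel axis; origin at the centre of its lower end, 167 mm up; it reaches 212 mm up. It spins freely on its own pin, so a hand can grip it firmly and go round in a circle without turning the wrist
- bail_top (a point): middle of the bail's bar at its peak, 112 mm above the pail's underside
- grip (a point): point in the pail's upright grip, 147 mm above its underside, 15 mm below the grip's top; axes are the pail's
- mouse: black computer mouse, 112 x 63 x 36 mm; bystander to the left
- bottle: white plastic bottle with cap, 43 mm in diameter, 98 mm high; origin at the centre of its underside; bystander behind, to the right
- dropper: small amber dropper bottle, 34 mm in diameter, 102 mm high; origin at the centre of its underside; bystander to the left

How it is judged (in metres and radians):
On the way, in this order (a step that is already met when the one before it is completed fails the run):
1. the pail hangs by its bail on the spout's hook, let go, the wheel not yet closed (distance between bail_top and hook_seat below 0.018 m and contact force between pail and valve above 0.4 N and contact force between the fingers and pail below 0.05 N and angle between pail's own z axis and vertical below 0.35 rad and value of joint wheel above 0.3 rad), for 0.2 s.
2. the wheel is closed against its stop by the handle (value of joint wheel below 0.06 rad and contact force between the fingers and handle above 1 N), for 0.1 s.
At the end, for the whole second after the job is handed in: The wheel stands still two turns (12.57 rad) from its stop, within 0.26 rad; the fingers grip its handle with over 1 N; the pail hangs at rest and let go on the hook, its bail's middle within 18 mm of the hook seat, under 0.35 rad from upright (value of joint wheel between 12.306 and 12.826 rad and velocity of joint wheel between -0.1 and 0.1 rad/s and contact force between the fingers and handle above 1 N and distance between bail_top and hook_seat below 0.018 m and contact force between pail and valve above 0.4 N and contact force between the fingers and pail below 0.05 N and angle between pail's own z axis and vertical below 0.35 rad and linear speed of pail below 0.05 m/s); the arm keeps its last pose, push and grip.
It fails at once if a bystander (mouse, bottle, dropper bottle) is moved more than 30 mm (distance of any of mouse, bottle, dropper from where it was at the start of the episode above 0.03 m).
It fails at once if the pail is tipped more than 0.8 rad (angle between pail's own z axis and vertical above 0.8 rad).
It also fails if it takes over 72 s, if anything falls off the work surface, if the arm or the gripper's body presses on something with over 40 N, if the wrist force passes 120 N, or if a joint passes its speed limit or range.

## Working session

There is one attempt and no reset: what is moved stays moved. The work goes in short steps, Python scripts to look and compute and a tool call to move; the robot and the scene stay as the last step left them, time stands still between calls to the robot, and variables do not carry over. Pictures are saved under pics/ and viewed, at most 10 in all, crops included, and the job is handed in when it is done.

Besides the shell and the picture viewer there is one more tool, called after "Call:" by a JSON object that holds its "op" and its "data". arm_command: Moves the arm, as the interface text tells. Its arguments: {"type":"object","properties":{"steps":{"type":"array"},"grip_force":{"type":"number"}},"required":["steps"]}

```bash
mkdir -p pics; ls; cat > h.py <<'E'
import numpy as np,cv2
from station import telemetry,read_camera,workorder,ctrl
def snap(n):
    c=read_camera(n); return c
def cloud(c):
    h,w=c['range_z'].shape
    u,v=np.meshgrid(np.arange(w),np.arange(h))
    p=np.stack([u,v],-1).reshape(-1,1,2).astype(np.float64)
    n=cv2.undistortPoints(p,np.array(c['mtx'],float),np.array(c['distortion'],float)).reshape(h,w,2)
    z=c['range_z'].astype(float)
    P=np.dstack([n[...,0]*z,n[...,1]*z,z]); T=np.array(c['extrinsics'],float)
    W=(P-T[:3,3])@T[:3,:3]; W[z==0]=np.nan
    return W
E
python3 - <<'E'
from h import *
for n in('scene','top'):
    c=snap(n); cv2.imwrite(f'pics/{n}0.png',c['color'][...,::-1]); np.savez(f'{n}0.npz',**c)
    T=np.array(c['extrinsics']);print(n,(-T[:3,:3].T@T[:3,3]).round())
print(telemetry.sense())
E
```

```text
pics
scene [  85. -902.  577.]
top [ 453. -126. 1277.]
{'clock': 0.1, 'q': array([ 8.60648253e+01,  2.05884706e+01,  6.37130179e-01, -1.74245085e-02,
       -7.01347779e+01, -1.65088570e+01]), 'qvel': array([-0.01442434, -0.18235411,  0.02994599,  0.02358556,  0.04660623,
        0.13399383]), 'effort': array([-2.19375055e-03, -5.84167099e+01,  2.93748683e+01,  7.01566860e+00,
        1.01476297e-02, -5.26767349e-05]), 'tool_pos': array([235.6275235 , 632.0741575 , 233.69009943]), 'ee_rot': array([ 1.79912777e+02, -8.76835547e-03, -2.04499584e+01]), 'force': array([-1.19922624, -0.30948863,  0.6761669 ]), 'wrist_torque': array([ 0.00475412, -0.01969529,  0.00942249]), 'grip_force': 0.0, 'grip_width': 87.86899675415691}
```

View pics/scene0.png

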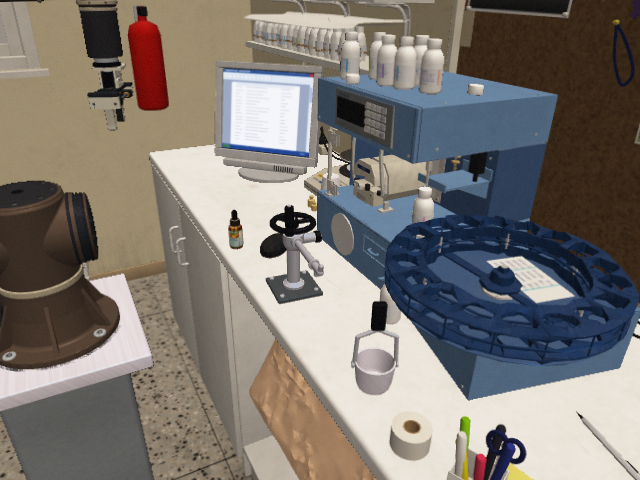

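View pics/top0.png

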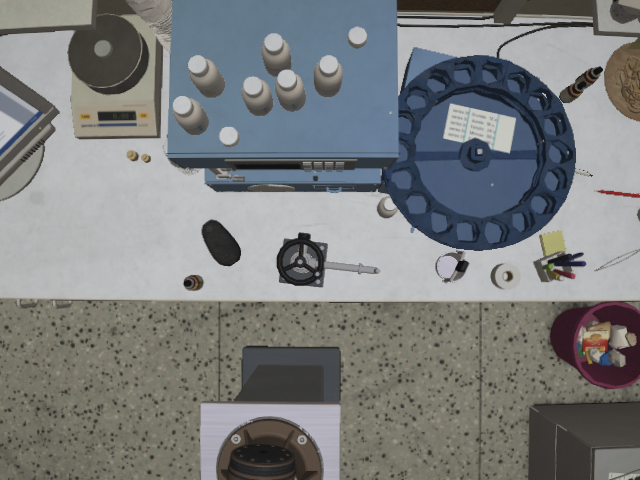

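Scene view: valve at about (293,260), pail at (375,365) with its grip at (379,316), dropper at (236,230). Top view: wheel centre (300,262), handle (305,238), spout running to (378,270), pail (450,267) with grip (460,265), mouse (220,243), dropper (193,283), bottle (387,207).

```bash
python3 - <<'E'
from h import *
c=dict(np.load('top0.npz'));W=cloud(c);col=c['color'].astype(int)
Z=W[...,2]
def box(u0,u1,v0,v1,zl,zh,f=None):
    m=np.zeros(Z.shape,bool);m[v0:v1,u0:u1]=1
    m&=(Z>zl)&(Z<zh)
    if f is not None:m&=f
    return m
dark=col.max(2)<70
def rep(n,m):
    P=W[m];r=cv2.minAreaRect(P[:,:2].astype(np.float32))
    print(n,len(P),'mean',P.mean(0).round(1),'rect',np.round(r[0],1),np.round(r[1],1),round(r[2],1))
rep('foot',box(270,335,225,295,3,25,dark))
rep('wheel',box(270,335,225,295,145,175,dark))
rep('handle',box(270,335,225,295,195,225))
rep('handle all',box(270,335,225,295,176,225))
m=box(325,390,255,285,105,150);rep('spout',m)
P=W[m];l=cv2.fitLine(P[:,:2].astype(np.float32),cv2.DIST_HUBER,0,.01,.01).ravel();print(l,np.degrees(np.arctan2(l[1],l[0])))
rep('pailrim',box(425,480,240,295,35,60))
rep('grip',box(425,480,240,295,145,175))
rep('bail',box(425,480,240,295,70,120))
rep('all pail',box(425,480,240,295,15,175))
rep('mouse',box(190,250,210,275,10,60));rep('drop',box(178,210,268,300,10,120));rep('bottle',box(370,402,190,222,10,110))
rep('tape',box(485,525,255,295,10,120));rep('pens',box(530,600,225,300,15,220))
# obstacle heightmap 
rows=[(v,[int(np.nan_to_num(Z[v,u])) for u in range(280,560,20)]) for v in range(150,300,10)]
for r in rows:print(r, W[r[0],300,0].round())
E
```

```text
foot 61 mean [453.3 -75.4   8.8] rect [464.8 -77.6] [93.5 95.7] 80.0
wheel 955 mean [469.5 -75.9 162. ] rect [468.6 -77.7] [93.2 91.3] 0.1
handle 68 mean [ 444.8 -112.4  210.8] rect [ 445.2 -112.1] [17.  15.2] 0.1
handle all 70 mean [ 445.  -112.5  210.1] rect [ 445.2 -112.1] [17.1 15.2] 0.1
spout 381 mean [ 457.  -181.5  130.7] rect [ 456.3 -181.4] [110.2  18.7] 85.2
[ 1.11573316e-01  9.93756235e-01  4.57007111e+02 -1.81618225e+02] 83.59398
pailrim 175 mean [ 459.5 -402.7   47.1] rect [ 459.8 -402.7] [67.9 65.1] 13.4
grip 159 mean [ 480.8 -394.4  158.4] rect [ 499.4 -397.8] [85.6 62.7] 39.6
bail 98 mean [ 458.7 -402.3  102.2] rect [ 460.9 -403.2] [ 9.6 71. ] 64.4
all pail 554 mean [ 467.  -400.9   93.3] rect [ 472.8 -395.1] [95.6 81.6] 10.5
mouse 1172 mean [511.2 106.5  26.9] rect [513.6 109.7] [111.6  62.4] 33.8
drop 242 mean [423.3 158.4  62.4] rect [422.7 162.8] [32.8 31.4] 49.4
bottle 360 mean [ 590.9 -257.8   68.8] rect [ 602.8 -256.5] [70.8 36.3] 20.3
tape 560 mean [ 439.  -529.4   32. ] rect [ 438.5 -532.2] [60.  53.9] 89.2
pens 998 mean [ 469.2 -626.7   77.9] rect [ 484.4 -6
[... 440 characters left out ...]
200, [1, 1, -1, -1, -1, 0, 188, 133, 136, 133, 131, 136, 141, 137]) 611.0
(210, [0, -3, -4, -2, 2, 62, 146, 134, 182, 132, 133, 131, 184, 130]) 588.0
(220, [-3, 0, 0, -2, 0, 0, 0, 190, 133, 183, 189, 183, 138, 187]) 565.0
(230, [-4, 0, 2, 0, -1, 1, 0, 165, 135, 138, 187, 131, 133, 1]) 542.0
(240, [-3, 164, 0, 0, -1, 0, 0, -1, 184, 0, 186, 146, 188, 0]) 511.0
(250, [159, 158, 163, 0, 0, -2, -5, -3, 0, 2, 166, -1, -1, -2]) 491.0
(260, [160, 166, 160, -4, 0, 0, 0, 0, 4, 110, -3, -1, -2, 23]) 471.0
(270, [161, 138, 206, 0, 135, -3, 2, -5, 3, 156, 0, 37, -4, 25]) 452.0
(280, [6, 162, 8, 0, -1, 1, 0, -7, -1, 0, 1, 37, -3, 3]) 432.0
(290, [-2, -1, -1, -1, -2, -1, -2, -2, -2, -4, 2, 0, 0, -4]) 406.0
```

```bash
python3 - <<'E'
from h import *
c=dict(np.load('scene0.npz'));W=cloud(c);col=c['color'].astype(int);Z=W[...,2]
for n,(u0,u1,v0,v1,zl,zh) in dict(grip=(365,392,298,335,115,175),gtop=(365,392,298,335,158,175),bail=(350,402,325,372,55,112),pail=(350,402,345,395,5,48),handle=(280,300,200,225,180,225),spoutend=(308,330,255,280,105,150)).items():
    m=np.zeros(Z.shape,bool);m[v0:v1,u0:u1]=1;m&=(Z>zl)&(Z<zh)&(W[...,0]<700);P=W[m]
    if len(P)>5:
        r=cv2.minAreaRect(P[:,:2].astype(np.float32));print(n,len(P),P.mean(0).round(1),P.min(0).round(),P.max(0).round(),np.round(r[0],1),np.round(r[1],1),round(r[2],1))
    if n in('bail','grip'):
        l=cv2.fitLine(P[:,:2].astype(np.float32),cv2.DIST_HUBER,0,.01,.01).ravel();print(l)
E
for n in top; do python3 -c "
import cv2
a=cv2.imread('pics/top0.png')[220:300,260:500];b=cv2.resize(a[:, :90],None,fx=7,fy=7);c=cv2.resize(a[:,160:230],None,fx=7,fy=7,interpolation=cv2.INTER_CUBIC);
import numpy as np
s=cv2.imread('pics/scene0.png')[295:400,340:410];cv2.imwrite('pics/crop.png',cv2.resize(np.hstack([c,cv2.resize(s,(300,560))]),(790,560)))"; done
```

```text
grip 410 [ 457.3 -406.6  139.9] [ 448. -413.  115.] [ 472. -395.  161.] [ 459.2 -404.6] [12.2 22.6] 67.5
[   0.88006216   -0.47485846  457.3565     -407.242     ]
gtop 55 [ 458.8 -404.3  159.4] [ 449. -412.  158.] [ 469. -395.  161.] [ 458.7 -404.7] [11. 20.] 62.2
bail 352 [ 458.2 -404.5   89. ] [ 426. -422.   55.] [ 493. -386.  112.] [ 459.6 -403.8] [ 8.6 72.5] 63.5
[ 8.9863557e-01 -4.3869594e-01  4.6245636e+02 -4.0669839e+02]
pail 1485 [ 460.2 -403.3   29.5] [ 424. -438.    5.] [ 495. -368.   48.] [ 460.5 -403. ] [69.2 66.7] 24.4
handle 148 [ 442.1 -116.1  197.1] [ 435. -122.  180.] [ 452. -107.  213.] [ 443.4 -114.4] [16.4 13.8] 5.0
spoutend 218 [ 450.5 -211.   127.5] [ 443. -237.  108.] [ 465. -172.  143.] [ 454.4 -204.8] [21.7 64.9] 1.9
```

View pics/crop.png

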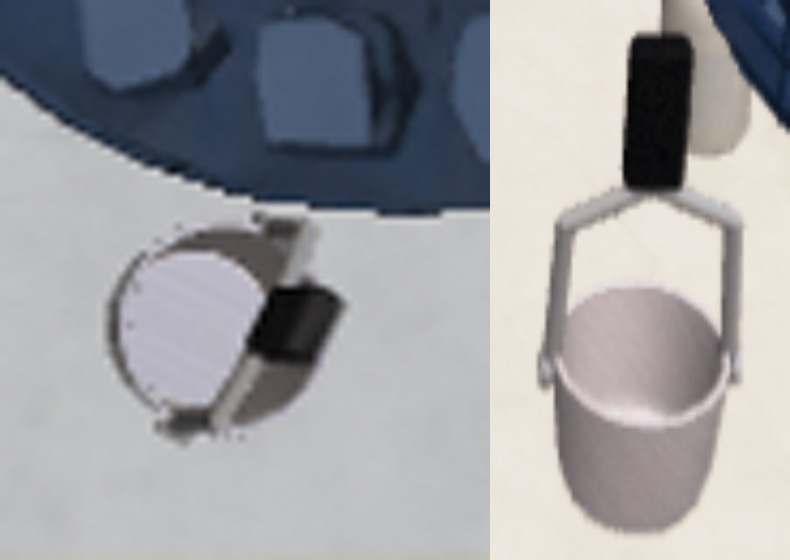

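The crop shows the pail's grip upright over the bail, with the bail direction about −26° in world axes. Next I work out the rows for the approach.

```bash
cat >> h.py <<'E'
def rows(start,targets):
    "start,targets: x,y,z(mm),yaw(deg), tool down -> tx,ty,tz cm, wz rad; distance"
    s=np.array(start,float);a=np.radians(s[3]);X=np.array([np.cos(a),np.sin(a),0]);Y=np.array([np.sin(a),-np.cos(a),0])
    for t in targets:
        d=np.array(t[:3],float)-s[:3]
        print([round(float(v),2) for v in (d@X/10,d@Y/10,-d[2]/10)],'wz',round(float(-np.radians(t[3]-s[3])),3),'dist',round(float(np.linalg.norm(d))))
E
python3 - <<'E'
from h import *
P=(235.8,632.5,234.6,-20.45)
A=(420,350,330,-22);B=(510,0,330,-24);C=(470,-390,300,-26);D=(459.3,-404.2,215,-26);E_=(459.3,-404.2,141,-26)
rows(P,[A,B,C]);rows(C,[D,E_])
c=dict(np.load('top0.npz'));W=cloud(c);m=np.zeros(W.shape[:2],bool);m[60:250,385:575]=1;m&=(W[...,0]<580)&(W[...,1]<-290)&(W[...,1]>-480)&(W[...,2]>60);Q=W[m]
for y in range(-480,-290,20):
    q=Q[abs(Q[:,1]-y)<10]; q=q[q[:,0]>480]
    if len(q):print(y,q[:,0].min().round(),np.percentile(q[:,2],98).round())
E
```

```text
[27.13, 20.03, -9.54] wz 0.027 dist 350
[47.79, 49.68, -9.54] wz 0.062 dist 696
[57.67, 87.62, -6.54] wz 0.097 dist 1051
[-0.34, 1.75, 8.5] wz -0.0 dist 87
[-0.34, 1.75, 15.9] wz -0.0 dist 160
-480 497.0 192.0
-460 493.0 193.0
-440 493.0 192.0
-420 493.0 191.0
-400 494.0 192.0
-380 496.0 192.0
-360 502.0 191.0
-340 510.0 192.0
-320 521.0 192.0
-300 529.0 192.0
```

Call:
{"op": "arm_command", "data": {"steps": [[[0,27.1,20,-9.5,0,0,0.027],[0,27.1,20,-9.5,0,0,0.027],[0,27.1,20,-9.5,0,0,0.027],[0,27.1,20,-9.5,0,0,0.027],[0,27.1,20,-9.5,0,0,0.027],[0,27.1,20,-9.5,0,0,0.027],[0,27.1,20,-9.5,0,0,0.027],[0,47.8,49.7,-9.5,0,0,0.062],[0,47.8,49.7,-9.5,0,0,0.062],[0,47.8,49.7,-9.5,0,0,0.062]]], "grip_force": 25}}

```text
clock: 1.1
tool_pos: [457.2, 203.1, 329.5]
ee_rot: [180.0, 0.0, -24.0]
force: [1.1, 1.1, 0.4]
grip_width: 87.6
grip_force: 0.0
```

```bash
python3 - <<'E'
from h import *
s=telemetry.sense();p=s['tool_pos'];print(s['clock'],p.round(1),s['ee_rot'].round(2),s['q'].round(1),s['qvel'].round(1))
P=(*p,s['ee_rot'][2])
rows(P,[(510,0,330,-24),(470,-390,300,-26)])
E
```

```text
1.1 [457.2 203.1 329.5] [ 1.800e+02  1.000e-02 -2.399e+01] [ 46.5   0.9 -11.6  -0.  -77.4  19.5] [-50.5 -10.6 -11.    0.1   0.6  50.5]
[13.08, 16.41, -0.05] wz 0.0 dist 210
[25.28, 53.67, 2.95] wz 0.035 dist 594
```

Call:
{"op": "arm_command", "data": {"steps": [[[156,13.1,16.4,0,0,0,0],[156,13.1,16.4,0,0,0,0],[156,13.1,16.4,0,0,0,0],[156,13.1,16.4,0,0,0,0],[156,25.3,53.6,3,0,0,0.035],[156,25.3,53.6,3,0,0,0.035],[156,25.3,53.6,3,0,0,0.035],[156,25.3,53.6,3,0,0,0.035],[156,25.3,53.6,3,0,0,0.035],[156,25.3,53.6,3,0,0,0.035]]]}}

```text
clock: 2.1
tool_pos: [479.1, -288.2, 306.9]
ee_rot: [-180.0, 0.0, -26.0]
force: [1.9, 0.8, 0.4]
grip_width: 33.8
grip_force: 0.0
```

Call:
{"op": "arm_command", "data": {"steps": [[[156,4.3,9.1,1,0,0,0],[156,4.3,9.1,1,0,0,0],[156,4.3,9.1,1,0,0,0],[156,4.3,9.1,1,0,0,0]]]}}

```text
clock: 2.5
tool_pos: [477.8, -388.0, 295.7]
ee_rot: [-180.0, 0.1, -26.2]
force: [-1.3, 0.4, 0.3]
grip_width: 34.4
grip_force: 0.0
```

```bash
python3 - <<'E'
from h import *
s=telemetry.sense();p=s['tool_pos'];print(s['clock'],p.round(1),s['ee_rot'].round(2),s['q'].round(1),s['qvel'].round(1),s['grip_width'])
P=(*p,s['ee_rot'][2])
rows(P,[(459.3,-404.2,215,-26),(459.3,-404.2,143,-26)])
E
```

```text
2.5 [ 477.8 -388.   295.7] [-1.800e+02  1.400e-01 -2.617e+01] [-20.9  13.2  -1.6  -0.  -75.3  84.8] [ 2.5 -1.9 -0.6 -0.  -0.  -0.5] 34.40770481633133
[-0.94, 2.27, 8.07] wz -0.003 dist 84
[-0.94, 2.27, 15.27] wz -0.003 dist 155
```

Call:
{"op": "arm_command", "data": {"steps": [[[156,-0.9,2.3,8,0,0,0],[156,-0.9,2.3,8,0,0,0],[156,-0.9,2.3,8,0,0,0],[156,-0.9,2.3,9,0,0,0],[156,-0.9,2.3,11,0,0,0],[156,-0.9,2.3,13,0,0,0],[156,-0.9,2.3,15,0,0,0],[156,-0.9,2.3,15.2,0,0,0],[156,-0.9,2.3,15.2,0,0,0]]]}}

```text
clock: 3.4
tool_pos: [461.7, -403.5, 146.6]
ee_rot: [180.0, -0.1, -25.9]
force: [0.2, 0.1, 1.1]
grip_width: 34.0
grip_force: 0.0
```

```bash
python3 - <<'E'
from h import *
c=snap('scene'); cv2.imwrite('pics/s1.png',cv2.resize(c['color'][180:420,250:500,::-1],None,fx=2.4,fy=2.4)); print(telemetry.sense()['tool_pos'])
E
```

```text
[ 461.85355971 -403.77569513  147.09617563]
```

View pics/s1.png

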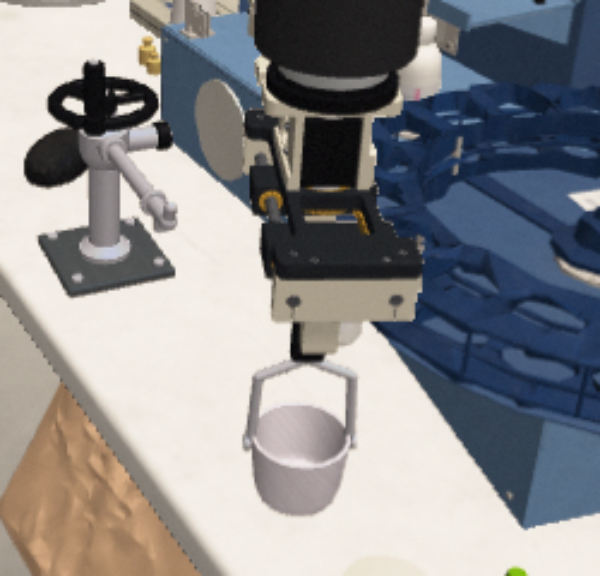

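The gripper now straddles the grip, seen at about (305,340) in the picture, and the pail is upright and untouched. I'll lower 4 mm and close.

Call:
{"op": "arm_command", "data": {"steps": [[[156,-0.2,0,0.4,0,0,0],[255,-0.2,0,0.4,0,0,0],[255,-0.2,0,0.4,0,0,0],[255,-0.2,0,0.4,0,0,0],[255,-0.2,0,0.4,0,0,0],[255,-0.2,0,0.4,0,0,0],[255,-0.2,0,0.4,0,0,0]]], "grip_force": 30}}

```text
clock: 4.15
tool_pos: [458.7, -402.8, 141.3]
ee_rot: [180.0, -0.0, -26.0]
force: [0.2, 0.6, 1.6]
grip_width: 11.6
grip_force: 30.0
```

```bash
python3 - <<'E'
from h import *
s=telemetry.sense();p=s['tool_pos'];print(s['clock'],p.round(1),s['ee_rot'].round(2),s['grip_width'],s['grip_force'],s['force'])
# grip centre now = pail centre; tcp height above pail underside = p[2]
z0=p[2]; v=np.array([-.1116,-.9938]);ax=np.array([468.5,-77.7]);yw=-6.4
def H(r,dz): return (*(ax+v*r),z0+dz,yw)
print(z0)
P=(*p,s['ee_rot'][2])
L=(p[0],p[1],z0+45,P[3])
rows(P,[L,H(240,45)]);rows(H(240,45),[H(240,45),H(137,45),H(137,23.5)])
E
```

```text
4.15 [ 458.7 -402.8  141.3] [180.  -0. -26.] 11.62524112699576 29.99129354953766 [0.20141922 0.5724332  1.59375831]
141.2761120635128
[0.0, 0.0, -4.5] wz -0.0 dist 45
[-5.32, -7.04, -4.5] wz -0.342 dist 99
[0.0, 0.0, -0.0] wz -0.0 dist 0
[0.0, -10.3, -0.0] wz -0.0 dist 103
[0.0, -10.3, 2.15] wz -0.0 dist 105
```

Call:
{"op": "arm_command", "data": {"steps": [[[255,0,0,-1.5,0,0,0],[255,0,0,-3.2,0,0,0],[255,0,0,-4.7,0,0,0],[255,-1.3,-1.7,-4.7,0,0,-0.07],[255,-2.6,-3.5,-4.7,0,0,-0.16],[255,-4,-5.3,-4.7,0,0,-0.26],[255,-5.3,-7,-4.7,0,0,-0.342],[255,-5.3,-7,-4.7,0,0,-0.342],[255,-5.3,-7,-4.7,0,0,-0.342],[255,-5.3,-7,-4.7,0,0,-0.342]]]}}

```text
clock: 5.15
tool_pos: [441.9, -316.9, 188.1]
ee_rot: [180.0, -0.0, -6.5]
force: [-0.4, -0.1, -1.5]
grip_width: 12.1
grip_force: 30.0
```

```bash
python3 - <<'E'
from h import *
s=telemetry.sense();p=s['tool_pos'];print(s['clock'],p.round(1),s['ee_rot'].round(2),s['grip_width'],s['grip_force'],s['force'])
c=snap('scene'); cv2.imwrite('pics/s2.png',cv2.resize(c['color'][180:400,250:480,::-1],None,fx=2.6,fy=2.6))
W=cloud(c);Z=W[...,2];col=c['color']
def reg(n,xl,xh,yl,yh,zl,zh):
    m=(W[...,0]>xl)&(W[...,0]<xh)&(W[...,1]>yl)&(W[...,1]<yh)&(Z>zl)&(Z<zh);P=W[m]
    if len(P)<8:print(n,len(P));return
    r=cv2.minAreaRect(P[:,:2].astype(np.float32));l=cv2.fitLine(P[:,:2].astype(np.float32),cv2.DIST_HUBER,0,.01,.01).ravel()
    print(n,len(P),P.min(0).round(1),P.max(0).round(1),np.round(r[0],1),np.round(r[1],1),round(r[2],1),'dir',np.degrees(np.arctan2(l[1],l[0])).round(1))
reg('pail',400,510,-370,-270,35,92);reg('bail',400,510,-360,-280,108,158);reg('spout',420,490,-245,-150,112,150)
reg('legs',400,510,-360,-280,108,142)
reg('lug',420,490,-245,-225,112,150)
E
```

```text
5.15 [ 441.9 -316.9  188.1] [179.99  -0.    -6.46] 12.064760680826085 29.9994894862175 [-0.36708062 -0.11246948 -1.47519933]
pail 1242 [ 403.5 -351.7   44.5] [ 479.5 -285.4   92. ] [ 441.8 -319.6] [69.  63.8] 39.0 dir 57.8
bail 296 [ 405.6 -359.2  108. ] [ 509.4 -312.9  157.9] [ 460.1 -326.9] [ 24.6 110. ] 67.1 dir -6.5
spout 260 [ 443.2 -236.   112.7] [ 464.6 -150.   142.4] [ 454.8 -193.7] [85.3 20.6] 79.5 dir 84.9
legs 145 [ 405.6 -326.2  108. ] [ 476.6 -313.   141.9] [ 441.1 -318.4] [ 7.7 71.3] 82.8 dir -6.4
lug 68 [ 444.4 -236.   119.8] [ 455.4 -225.5  142.4] [ 448.2 -231.6] [ 8. 13.] 54.7 dir -36.7
```

View pics/s2.png

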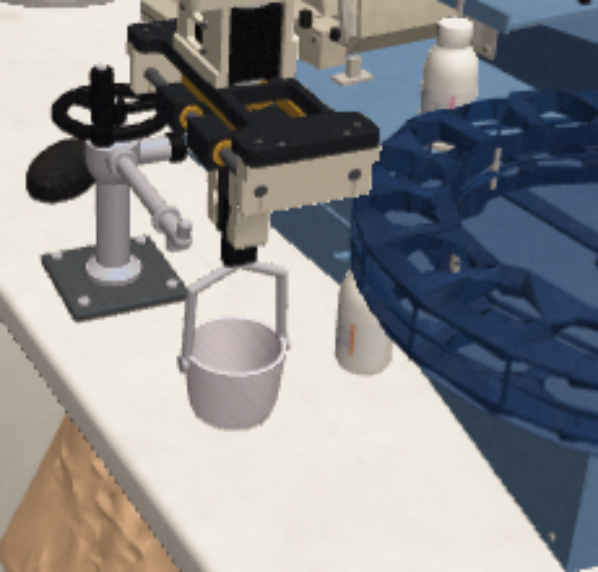

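The pail hangs level in the hand, with its bail at about (240,270) in line with the spout's lug at (180,235). I'll go in along the spout.

Call:
{"op": "arm_command", "data": {"steps": [[[255,0,-1.5,0,0,0,0],[255,0,-3.5,0,0,0,0],[255,0,-5.5,0,0,0,0],[255,0,-7.5,0,0,0,0],[255,0,-9,0,0,0,0],[255,0,-10.1,0,0,0,0],[255,0,-10.4,0,0,0,0],[255,0,-10.4,0,0,0,0],[255,0,-10.4,0,0,0,0],[255,0,-10.4,0,0,0,0]]]}}

```text
clock: 6.2
tool_pos: [453.2, -213.7, 188.1]
ee_rot: [180.0, 0.0, -6.4]
force: [0.5, -0.3, -1.5]
grip_width: 12.1
grip_force: 30.0
```

```bash
python3 - <<'E'
from h import *
s=telemetry.sense();p=s['tool_pos'];print(s['clock'],p.round(1),s['ee_rot'].round(2),s['grip_width'],s['grip_force'],s['force'],((468.5-p[0])*.1116+(-77.7-p[1])*.9938))
c=snap('scene'); cv2.imwrite('pics/s3.png',cv2.resize(c['color'][200:360,240:420,::-1],None,fx=3.3,fy=3.3))
E
```

```text
6.2 [ 453.2 -213.7  188.1] [ 1.80e+02  1.00e-02 -6.45e+00] 12.136837161890998 29.9994295835495 [ 0.52213544 -0.31390636 -1.51169489] 136.87159392765216
```

View pics/s3.png

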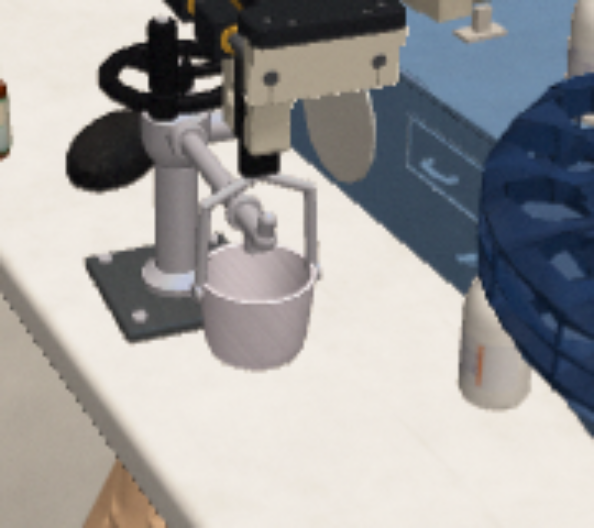

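The bail is over the spout behind the lug (262,225) and the nozzle is inside the rim. Next I lower until the force on the hand changes.

Call:
{"op": "arm_command", "data": {"steps": [[[255,0,0,0.8,0,0,0],[255,0,0,1.6,0,0,0],[255,0,0,2.1,0,0,0],[255,0,0,2.3,0,0,0],[255,0,0,2.3,0,0,0]]]}}

```text
clock: 6.75
tool_pos: [452.9, -213.4, 165.3]
ee_rot: [180.0, 0.1, -6.4]
force: [-3.5, 1.5, 4.8]
grip_width: 12.1
grip_force: 30.0
```

Call:
{"op": "arm_command", "data": {"steps": [[[255,0,0,0.1,0,0,0],[255,0,0,0.1,0,0,0]]]}}

```text
clock: 6.95
tool_pos: [453.0, -213.4, 165.2]
ee_rot: [180.0, 0.0, -6.4]
force: [-5.7, 2.9, 11.5]
grip_width: 11.6
grip_force: 30.0
```

Call:
{"op": "arm_command", "data": {"steps": [[[255,0,0,-0.1,0,0,0],[200,0,0,-0.1,0,0,0],[150,0,0,-0.1,0,0,0],[150,0,0,-0.1,0,0,0],[150,0,0,-0.1,0,0,0]]]}}

```text
clock: 7.45
tool_pos: [453.4, -213.3, 165.0]
ee_rot: [180.0, 0.0, -6.4]
force: [0.8, -0.9, -0.1]
grip_width: 34.3
grip_force: 0.0
```

Call:
{"op": "arm_command", "data": {"steps": [[[150,0,0,-1.5,0,0,0],[150,0,0,-4,0,0,0],[150,0,0,-8,0,0,0],[150,0,0,-10.5,0,0,0],[150,0,0,-10.5,0,0,0]]]}}

```text
clock: 7.95
tool_pos: [455.3, -213.8, 274.1]
ee_rot: [180.0, -0.4, -6.4]
force: [0.0, -0.1, -0.0]
grip_width: 36.2
grip_force: 0.0
```

```bash
python3 - <<'E'
from h import *
s=telemetry.sense();p=s['tool_pos'];print(s['clock'],p.round(1),s['ee_rot'].round(2),s['q'].round(1),s['grip_width'],s['grip_force'],s['force'])
c=snap('scene'); cv2.imwrite('pics/s4.png',cv2.resize(c['color'][180:360,230:430,::-1],None,fx=3,fy=3))
W=cloud(c);Z=W[...,2]
def reg(n,xl,xh,yl,yh,zl,zh):
    m=(W[...,0]>xl)&(W[...,0]<xh)&(W[...,1]>yl)&(W[...,1]<yh)&(Z>zl)&(Z<zh);P=W[m]
    if len(P)<8:print(n,len(P));return
    r=cv2.minAreaRect(P[:,:2].astype(np.float32));print(n,len(P),P.min(0).round(1),P.max(0).round(1),np.round(r[0],1),np.round(r[1],1),round(r[2],1))
reg('pail',400,510,-260,-165,20,72);reg('grip',435,475,-235,-195,150,187);reg('handle',430,465,-130,-95,180,214)
E
```

```text
7.95 [ 455.3 -213.8  274.1] [179.95  -0.39  -6.38] [ -2.7   2.4 -17.2   0.1 -70.   86.3] 36.219306229135725 0.0 [ 0.00993627 -0.07844905 -0.01498982]
pail 1095 [ 411.3 -249.1   22.1] [ 487.5 -179.7   72. ] [ 451.  -214.3] [69.5 66.2] 43.1
grip 236 [ 441.9 -222.9  150.2] [ 464.3 -208.5  185.3] [ 453.1 -217. ] [13.3 22.2] 78.4
handle 148 [ 434.6 -123.6  180.9] [ 452.  -106.9  212. ] [ 443.7 -113. ] [17.4 15.7] 61.5
```

View pics/s4.png

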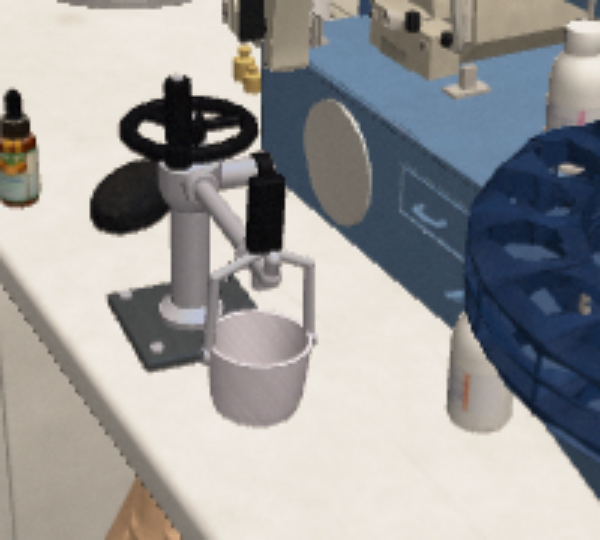

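The pail hangs level on the spout, bail at about (265,255), with the hand clear. Next is the handle, at (178,105).

```bash
python3 - <<'E'
from h import *
rows((453.4,-213.4,270,-6.4),[(445,-112.5,270,-6.4),(445,-112.5,190,-6.4)])
E
```

```text
[-1.96, -9.93, -0.0] wz -0.0 dist 101
[-1.96, -9.93, 8.0] wz -0.0 dist 129
```

Call:
{"op": "arm_command", "data": {"steps": [[[110,0,-3,0,0,0,0],[110,-1,-7,0,0,0,0],[110,-2,-10,0,0,0,0],[110,-2,-10,0,0,0,0],[110,-2,-10,0,0,0,0],[110,-2,-10,0,0,0,0]]]}}

```text
clock: 8.6
tool_pos: [444.5, -112.0, 269.6]
ee_rot: [180.0, 0.1, -6.4]
force: [-0.9, 1.0, 0.0]
grip_width: 49.8
grip_force: 0.0
```

```bash
python3 - <<'E'
from h import *
s=telemetry.sense();p=s['tool_pos'];print(s['clock'],p.round(1),s['ee_rot'].round(2),s['q'].round(1),s['grip_width'])
rows((*p,s['ee_rot'][2]),[(445,-112.5,p[2],-6.4),(445,-112.5,190,-6.4)])
E
```

```text
8.6 [ 444.5 -112.   269.6] [ 1.7998e+02  5.0000e-02 -6.4100e+00] [ 10.6  -1.7 -22.    0.  -69.8  73. ] 49.84502182948092
[0.06, 0.05, -0.0] wz -0.0 dist 1
[0.06, 0.05, 7.96] wz -0.0 dist 80
```

Call:
{"op": "arm_command", "data": {"steps": [[[110,0,0,3,0,0,0],[110,0,0,6,0,0,0],[110,0,0,8,0,0,0],[110,0,0,8,0,0,0],[255,0,0,8,0,0,0],[255,0,0,8,0,0,0],[255,0,0,8,0,0,0],[255,0,0,8,0,0,0],[255,0,0,8,0,0,0],[255,0,0,8,0,0,0]]], "grip_force": 25}}

```text
clock: 9.6
tool_pos: [445.3, -111.3, 190.9]
ee_rot: [-180.0, -0.1, -6.4]
force: [1.2, 2.9, 2.5]
grip_width: 17.2
grip_force: 25.0
```

```bash
cat >> h.py <<'E'
def circ(start,ang0,dphi,n,ax=(468.5,-77.7),r=42,yaw=-6.4):
    "rows round the axis: from handle angle ang0 (deg) n rows of dphi; start=(x,y) commanded"
    a=np.radians(yaw);X=np.array([np.cos(a),np.sin(a)]);Y=np.array([np.sin(a),-np.cos(a)])
    o=[]
    for k in range(1,n+1):
        t=np.radians(ang0+dphi*k);d=np.array(ax)+r*np.array([np.cos(t),np.sin(t)])-start
        o.append([255,round(d@X/10,2),round(d@Y/10,2),0,0,0,0])
    print(o)
E
python3 - <<'E'
from h import *
s=telemetry.sense();p=s['tool_pos'];print(s['clock'],p.round(1),s['ee_rot'].round(2),s['grip_width'],s['grip_force'],s['force'],s['wrist_torque'])
d=p[:2]-[468.5,-77.7];a=np.degrees(np.arctan2(d[1],d[0]));print(np.hypot(*d),a)
circ(p[:2],a,-9,10)
E
```

```text
9.6 [ 445.3 -111.3  190.9] [-1.7996e+02 -1.1000e-01 -6.3800e+00] 17.238105701663184 25.000855922698975 [1.23535842 2.88140685 2.50349073] [ 1.05906028 -0.29904863 -0.00893138]
40.81692691191199 -124.57054031636622
[[255, np.float64(-0.61), np.float64(-0.25), 0, 0, 0, 0], [255, np.float64(-1.1), np.float64(-0.69), 0, 0, 0, 0], [255, np.float64(-1.52), np.float64(-1.2), 0, 0, 0, 0], [255, np.float64(-1.85), np.float64(-1.77), 0, 0, 0, 0], [255, np.float64(-2.09), np.float64(-2.38), 0, 0, 0, 0], [255, np.float64(-2.23), np.float64(-3.03), 0, 0, 0, 0], [255, np.float64(-2.27), np.float64(-3.68), 0, 0, 0, 0], [255, np.float64(-2.21), np.float64(-4.34), 0, 0, 0, 0], [255, np.float64(-2.04), np.float64(-4.98), 0, 0, 0, 0], [255, np.float64(-1.78), np.float64(-5.58), 0, 0, 0, 0]]
```

Call:
{"op": "arm_command", "data": {"steps": [[[255,-0.6,-0.25,0,0,0,0],[255,-1.1,-0.7,0,0,0,0],[255,-1.5,-1.2,0,0,0,0],[255,-1.85,-1.75,0,0,0,0],[255,-2.1,-2.4,0,0,0,0],[255,-2.25,-3,0,0,0,0],[255,-2.25,-3.7,0,0,0,0],[255,-2.2,-4.35,0,0,0,0],[255,-2.05,-5,0,0,0,0],[255,-1.8,-5.6,0,0,0,0]]]}}

```text
clock: 10.6
tool_pos: [430.6, -54.1, 190.7]
ee_rot: [179.9, 0.2, -6.4]
force: [-9.2, 3.9, 17.2]
grip_width: 17.2
grip_force: 25.0
```

```bash
cat > st.py <<'E'
from h import *
import sys
s=telemetry.sense();p=s['tool_pos'];print(s['clock'],p.round(1),s['ee_rot'].round(2),s['grip_width'].__round__(1),s['grip_force'].__round__(1),s['force'].round(1),s['q'].round(0))
d=p[:2]-[468.5,-77.7];a=np.degrees(np.arctan2(d[1],d[0]));print(np.hypot(*d).round(1),a.round(1))
t=np.array([-d[1],d[0]])/np.hypot(*d); print('tangential F',(s['force'][:2]@t).round(1),'radial',(s['force'][:2]@d/np.hypot(*d)).round(1))
E
python3 st.py; python3 - <<'E'
from h import *
import builtins
P0=np.array([468.5,-77.7])+42*np.array([np.cos(np.radians(-214.57)),np.sin(np.radians(-214.57))])
for k in range(3):
    a=-214.57-150*k;P=np.array([468.5,-77.7])+42*np.array([np.cos(np.radians(a)),np.sin(np.radians(a))])
    print(a);circ(P,a,-15,10)
E
```

```text
10.6 [430.6 -54.1 190.7] [179.92   0.2   -6.39] 17.2 25.0 [-9.2  3.9 17.2] [ 19.  -1. -32.  -0. -59.  65.]
44.7 148.1
tangential F 1.6 radial 9.9
-214.57
[[255, np.float64(0.64), np.float64(-0.89), 0, 0, 0, 0], [255, np.float64(1.49), np.float64(-1.59), 0, 0, 0, 0], [255, np.float64(2.49), np.float64(-2.04), 0, 0, 0, 0], [255, np.float64(3.57), np.float64(-2.22), 0, 0, 0, 0], [255, np.float64(4.66), np.float64(-2.11), 0, 0, 0, 0], [255, np.float64(5.69), np.float64(-1.72), 0, 0, 0, 0], [255, np.float64(6.58), np.float64(-1.08), 0, 0, 0, 0], [255, np.float64(7.27), np.float64(-0.23), 0, 0, 0, 0], [255, np.float64(7.72), np.float64(0.77), 0, 0, 0, 0], [255, np.float64(7.9), np.float64(1.85), 0, 0, 0, 0]]
-364.57
[[255, np.float64(-0.11), np.float64(1.09), 0, 0, 0, 0], [255, np.float64(-0.5), np.float64(2.12), 0, 0, 0, 0], [255, np.float64(-1.13), np.float64(3.01), 0, 0, 0, 0], [255, np.float64(-1.98), np.float64(3.7), 0, 0, 0, 0], [255, np.float64(-2.98), np.float64(4.15), 0, 0, 0, 0], [255, np.float64(-4.06), np.float64(4.33), 0, 0, 0, 0], [255, np.float64(-5.15), np.float64(4.22), 0, 0, 0, 0], [255, np.float64(-6.18), np.float64(3.84), 0, 0, 0, 0], [255, np.float64(-7.07), np.float64(3.2), 0, 0, 0, 0], [255, np.float64(-7.77), np.float64(2.35), 0, 0, 0, 0]]
-514.5699999999999
[[255, np.float64(-0.45), np.float64(-1.0), 0, 0, 0, 0], [255, np.float64(-0.63), np.float64(-2.08), 0, 0, 0, 0], [255, np.float64(-0.52), np.float64(-3.17), 0, 0, 0, 0], [255, np.float64(-0.13), np.float64(-4.2), 0, 0, 0, 0], [255, np.float64(0.51), np.float64(-5.09), 0, 0, 0, 0], [255, np.float64(1.35), np.float64(-5.78), 0, 0, 0, 0], [255, np.float64(2.35), np.float64(-6.24), 0, 0, 0, 0], [255, np.float64(3.43), np.float64(-6.41), 0, 0, 0, 0], [255, np.float64(4.53), np.float64(-6.3), 0, 0, 0, 0], [255, np.float64(5.55), np.float64(-5.92), 0, 0, 0, 0]]
```

```bash
sed -i 's/round(d@X\/10,2),round(d@Y\/10,2)/round(float(d@X)\/10,2),round(float(d@Y)\/10,2)/' h.py; python3 - <<'E'
from h import *
circ(np.array([433.2,-54.2]),149.5,-12,10,ax=(467,-75.6))
E
```

```text
[[255, 0.2, -0.72, 0, 0, 0, 0], [255, 0.79, -1.38, 0, 0, 0, 0], [255, 1.5, -1.89, 0, 0, 0, 0], [255, 2.31, -2.25, 0, 0, 0, 0], [255, 3.17, -2.43, 0, 0, 0, 0], [255, 4.04, -2.43, 0, 0, 0, 0], [255, 4.9, -2.24, 0, 0, 0, 0], [255, 5.7, -1.88, 0, 0, 0, 0], [255, 6.41, -1.37, 0, 0, 0, 0], [255, 7.0, -0.71, 0, 0, 0, 0]]
```

Call:
{"op": "arm_command", "data": {"steps": [[[255,0.2,-0.7,-0.1,0,0,0],[255,0.8,-1.4,-0.1,0,0,0],[255,1.5,-1.9,-0.1,0,0,0],[255,2.3,-2.25,-0.1,0,0,0],[255,3.2,-2.45,-0.1,0,0,0],[255,4.05,-2.45,-0.1,0,0,0],[255,4.9,-2.25,-0.1,0,0,0],[255,5.7,-1.9,-0.1,0,0,0],[255,6.4,-1.35,-0.1,0,0,0],[255,7,-0.7,-0.1,0,0,0]]]}}

```text
clock: 11.6
tool_pos: [503.8, -55.3, 190.9]
ee_rot: [-180.0, 0.0, -6.4]
force: [-2.2, 0.6, 0.4]
grip_width: 17.9
grip_force: 25.0
```

```bash
python3 st.py
```

```text
11.6 [503.8 -55.3 190.9] [-1.7999e+02  2.0000e-02 -6.4200e+00] 17.9 25.0 [-2.2  0.6  0.4] [ 16.   7. -24.  -0. -60.  68.]
41.8 32.4
tangential F 1.7 radial -1.5
```

```bash
python3 - <<'E'
from h import *
A=np.array([466.9,-75.3]);a=28.5;P=np.array([503.7,-55.1])
for k in range(9):
    print(round(a,1));circ(P,a,-10,4,ax=A)
    a-=40;P=A+42*np.array([np.cos(np.radians(a)),np.sin(np.radians(a))])
E
```

```text
28.5
[[255, 0.38, 0.65, 0, 0, 0, 0], [255, 0.63, 1.34, 0, 0, 0, 0], [255, 0.75, 2.06, 0, 0, 0, 0], [255, 0.75, 2.79, 0, 0, 0, 0]]
-11.5
[[255, -0.13, 0.72, 0, 0, 0, 0], [255, -0.38, 1.41, 0, 0, 0, 0], [255, -0.75, 2.04, 0, 0, 0, 0], [255, -1.22, 2.6, 0, 0, 0, 0]]
-51.5
[[255, -0.56, 0.47, 0, 0, 0, 0], [255, -1.2, 0.83, 0, 0, 0, 0], [255, -1.88, 1.08, 0, 0, 0, 0], [255, -2.61, 1.21, 0, 0, 0, 0]]
-91.5
[[255, -0.73, -0.0, 0, 0, 0, 0], [255, -1.45, -0.13, 0, 0, 0, 0], [255, -2.14, -0.38, 0, 0, 0, 0], [255, -2.77, -0.75, 0, 0, 0, 0]]
-131.5
[[255, -0.56, -0.47, 0, 0, 0, 0], [255, -1.03, -1.03, 0, 0, 0, 0], [255, -1.39, -1.67, 0, 0, 0, 0], [255, -1.64, -2.36, 0, 0, 0, 0]]
-171.5
[[255, -0.13, -0.72, 0, 0, 0, 0], [255, -0.12, -1.45, 0, 0, 0, 0], [255, 0.0, -2.17, 0, 0, 0, 0], [255, 0.26, -2.86, 0, 0, 0, 0]]
-211.5
[[255, 0.37, -0.63, 0, 0, 0, 0], [255, 0.84, -1.19, 0, 0, 0, 0], [255, 1.4, -1.66, 0, 0, 0, 0], [255, 2.04, -2.03, 0, 0, 0, 0]]
-251.5
[[255, 0.69, -0.25, 0, 0, 0, 0], [255, 1.41, -0.38, 0, 0, 0, 0], [255, 2.14, -0.37, 0, 0, 0, 0], [255, 2.86, -0.25, 0, 0, 0, 0]]
-291.5
[[255, 0.69, 0.25, 0, 0, 0, 0], [255, 1.32, 0.62, 0, 0, 0, 0], [255, 1.88, 1.09, 0, 0, 0, 0], [255, 2.35, 1.65, 0, 0, 0, 0]]
```

Call:
{"op": "arm_command", "data": {"steps": [[[255,0.4,0.65,0,0,0,0],[255,0.65,1.35,0,0,0,0],[255,0.75,2.05,0,0,0,0],[255,0.75,2.8,0,0,0,0]]], "grip_force": 12}}

```text
clock: 12.0
tool_pos: [508.6, -82.2, 191.1]
ee_rot: [-179.8, -0.1, -6.4]
force: [2.1, 24.5, -0.4]
grip_width: 20.5
grip_force: 12.0
```

Call:
{"op": "arm_command", "data": {"steps": [[[255,0,0,0,0,0,0],[255,0,0,0,0,0,0]]]}}

```text
clock: 12.2
tool_pos: [509.0, -80.5, 191.1]
ee_rot: [-179.7, -0.2, -6.4]
force: [3.1, 18.4, -3.0]
grip_width: 17.3
grip_force: 12.0
```

```bash
python3 st.py; python3 - <<'E'
from h import *
c=snap('scene');d=snap('top');cv2.imwrite('pics/s5.png',np.hstack([cv2.resize(c['color'][190:310,250:350,::-1],(400,480)),cv2.resize(d['color'][220:310,255:330,::-1],(400,480))]))
E
```

```text
12.2 [509.  -80.5 191.1] [-179.65   -0.19   -6.42] 17.3 12.0 [ 3.1 18.4 -3. ] [ 13.   7. -23.  -0. -59.  71.]
40.6 -4.0
tangential F 18.6 radial 1.8
```

View pics/s5.png

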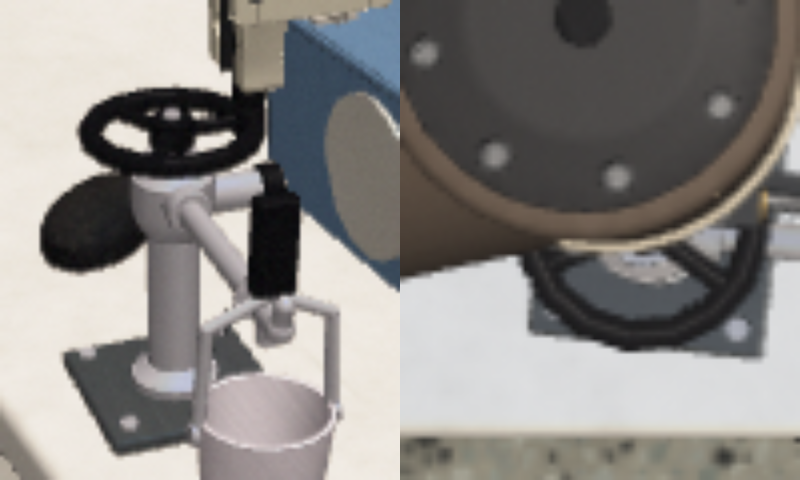

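The fingers hold the handle at the right of the wheel, (250,105) in the scene crop, and the pail still hangs. The steady 18 N tangential force at −7°, which is the valve's +x, shows the wheel is on its stop. Now I back off two turns.

```bash
python3 - <<'E'
from h import *
A=np.array([466.9,-75.3]);u=lambda a:A+42*np.array([np.cos(np.radians(a)),np.sin(np.radians(a))])
P=u(-11.5)
for a in(-7,113,233,353):
    circ(P,a,12,10,ax=A);P=u(a+120)
E
```

```text
[[255, -0.07, -1.2, 0, 0, 0, 0], [255, -0.33, -2.04, 0, 0, 0, 0], [255, -0.76, -2.81, 0, 0, 0, 0], [255, -1.34, -3.46, 0, 0, 0, 0], [255, -2.05, -3.99, 0, 0, 0, 0], [255, -2.84, -4.35, 0, 0, 0, 0], [255, -3.7, -4.55, 0, 0, 0, 0], [255, -4.58, -4.55, 0, 0, 0, 0], [255, -5.44, -4.38, 0, 0, 0, 0], [255, -6.25, -4.03, 0, 0, 0, 0]]
[[255, -0.72, 0.51, 0, 0, 0, 0], [255, -1.31, 1.15, 0, 0, 0, 0], [255, -1.76, 1.91, 0, 0, 0, 0], [255, -2.04, 2.74, 0, 0, 0, 0], [255, -2.14, 3.62, 0, 0, 0, 0], [255, -2.06, 4.49, 0, 0, 0, 0], [255, -1.79, 5.33, 0, 0, 0, 0], [255, -1.36, 6.09, 0, 0, 0, 0], [255, -0.78, 6.75, 0, 0, 0, 0], [255, -0.08, 7.27, 0, 0, 0, 0]]
[[255, 0.8, 0.37, 0, 0, 0, 0], [255, 1.66, 0.56, 0, 0, 0, 0], [255, 2.53, 0.57, 0, 0, 0, 0], [255, 3.39, 0.39, 0, 0, 0, 0], [255, 4.2, 0.04, 0, 0, 0, 0], [255, 4.92, -0.46, 0, 0, 0, 0], [255, 5.51, -1.11, 0, 0, 0, 0], [255, 5.96, -1.87, 0, 0, 0, 0], [255, 6.24, -2.7, 0, 0, 0, 0], [255, 6.34, -3.57, 0, 0, 0, 0]]
[[255, -0.08, -0.87, 0, 0, 0, 0], [255, -0.35, -1.71, 0, 0, 0, 0], [255, -0.78, -2.48, 0, 0, 0, 0], [255, -1.36, -3.14, 0, 0, 0, 0], [255, -2.06, -3.66, 0, 0, 0, 0], [255, -2.86, -4.02, 0, 0, 0, 0], [255, -3.72, -4.22, 0, 0, 0, 0], [255, -4.6, -4.23, 0, 0, 0, 0], [255, -5.46, -4.05, 0, 0, 0, 0], [255, -6.26, -3.7, 0, 0, 0, 0]]
```

Call:
{"op": "arm_command", "data": {"steps": [[[255,-0.1,-1.2,0,0,0,0],[255,-0.35,-2.05,0,0,0,0],[255,-0.75,-2.8,0,0,0,0],[255,-1.35,-3.45,0,0,0,0],[255,-2.05,-4,0,0,0,0],[255,-2.85,-4.35,0,0,0,0],[255,-3.7,-4.55,0,0,0,0],[255,-4.6,-4.55,0,0,0,0],[255,-5.45,-4.4,0,0,0,0],[255,-6.25,-4.05,0,0,0,0]]], "grip_force": 25}}

```text
clock: 13.3
tool_pos: [448.9, -37.1, 191.1]
ee_rot: [179.9, 0.0, -6.4]
force: [5.7, -8.0, -7.9]
grip_width: 17.4
grip_force: 25.0
```

```bash
sed -i 's/468.5,-77.7\]/466.9,-75.3]/' st.py; python3 st.py
```

```text
13.3 [448.9 -37.1 191.1] [ 1.7993e+02  2.0000e-02 -6.3900e+00] 17.4 25.0 [ 5.7 -8.  -7.9] [ 21.   1. -30.   0. -59.  63.]
42.2 115.2
tangential F -1.8 radial -9.7
```

Call:
{"op": "arm_command", "data": {"steps": [[[255,-0.7,0.5,0,0,0,0],[255,-1.3,1.15,0,0,0,0],[255,-1.75,1.9,0,0,0,0],[255,-2.05,2.75,0,0,0,0],[255,-2.15,3.6,0,0,0,0],[255,-2.05,4.5,0,0,0,0],[255,-1.8,5.35,0,0,0,0],[255,-1.35,6.1,0,0,0,0],[255,-0.8,6.75,0,0,0,0],[255,-0.1,7.25,0,0,0,0]]]}}

```text
clock: 14.3
tool_pos: [440.8, -107.9, 191.1]
ee_rot: [-179.9, -0.0, -6.4]
force: [2.9, 6.1, -4.4]
grip_width: 17.4
grip_force: 25.0
```

Call:
{"op": "arm_command", "data": {"steps": [[[255,0.8,0.35,0,0,0,0],[255,1.65,0.55,0,0,0,0],[255,2.55,0.55,0,0,0,0],[255,3.4,0.4,0,0,0,0],[255,4.2,0.05,0,0,0,0],[255,4.9,-0.45,0,0,0,0],[255,5.5,-1.1,0,0,0,0],[255,5.95,-1.85,0,0,0,0],[255,6.25,-2.7,0,0,0,0],[255,6.35,-3.6,0,0,0,0]]]}}

```text
clock: 15.3
tool_pos: [509.1, -78.7, 191.1]
ee_rot: [-180.0, -0.1, -6.4]
force: [3.6, -1.7, -6.1]
grip_width: 17.2
grip_force: 25.0
```

```bash
python3 st.py
```

```text
15.3 [509.1 -78.7 191.1] [-1.7999e+02 -6.0000e-02 -6.4100e+00] 17.2 25.0 [ 3.6 -1.7 -6.1] [ 13.   7. -23.   0. -60.  71.]
42.4 -4.7
tangential F -1.4 radial 3.7
```

Call:
{"op": "arm_command", "data": {"steps": [[[255,-0.1,-0.85,0,0,0,0],[255,-0.35,-1.7,0,0,0,0],[255,-0.8,-2.45,0,0,0,0],[255,-1.35,-3.1,0,0,0,0],[255,-2.05,-3.65,0,0,0,0],[255,-2.85,-4,0,0,0,0],[255,-3.7,-4.2,0,0,0,0],[255,-4.6,-4.2,0,0,0,0],[255,-5.45,-4.05,0,0,0,0],[255,-6.25,-3.7,0,0,0,0]]]}}

```text
clock: 16.3
tool_pos: [449.2, -36.9, 191.2]
ee_rot: [179.9, -0.0, -6.4]
force: [6.9, -10.8, -11.2]
grip_width: 17.7
grip_force: 25.0
```

Call:
{"op": "arm_command", "data": {"steps": [[[255,-0.7,0.5,0,0,0,0],[255,-1.3,1.15,0,0,0,0],[255,-1.75,1.9,0,0,0,0],[255,-2.05,2.75,0,0,0,0],[255,-2.15,3.6,0,0,0,0],[255,-2.05,4.5,0,0,0,0],[255,-1.8,5.35,0,0,0,0],[255,-1.35,6.1,0,0,0,0],[255,-0.8,6.75,0,0,0,0],[255,-0.1,7.25,0,0,0,0]]]}}

```text
clock: 17.3
tool_pos: [440.8, -107.8, 191.1]
ee_rot: [-180.0, 0.0, -6.4]
force: [1.4, 4.3, -5.8]
grip_width: 17.2
grip_force: 25.0
```

```bash
python3 st.py
```

```text
17.3 [ 440.8 -107.8  191.1] [-1.7996e+02  2.0000e-02 -6.4200e+00] 17.2 25.0 [ 1.4  4.3 -5.8] [ 11.   1. -30.  -0. -59.  72.]
41.7 -128.7
tangential F -1.6 radial -4.2
```

Final third of the turn, stopping about 2 mm short of the last end point, then holding.

Call:
{"op": "arm_command", "data": {"steps": [[[255,0.8,0.35,0,0,0,0],[255,1.65,0.55,0,0,0,0],[255,2.55,0.55,0,0,0,0],[255,3.4,0.4,0,0,0,0],[255,4.2,0.05,0,0,0,0],[255,4.9,-0.45,0,0,0,0],[255,5.5,-1.1,0,0,0,0],[255,5.95,-1.85,0,0,0,0],[255,6.2,-2.7,0,0,0,0],[255,6.3,-3.4,0,0,0,0]]]}}

```text
clock: 18.3
tool_pos: [508.9, -80.2, 191.2]
ee_rot: [-180.0, -0.1, -6.4]
force: [3.5, -1.7, -7.3]
grip_width: 17.6
grip_force: 25.0
```

Call:
{"op": "arm_command", "data": {"steps": [[[255,0,0,0,0,0,0],[255,0,0,0,0,0,0],[255,0,0,0,0,0,0],[255,0,0,0,0,0,0],[255,0,0,0,0,0,0]]]}}

```text
clock: 18.8
tool_pos: [508.8, -80.0, 191.3]
ee_rot: [-179.9, -0.2, -6.4]
force: [6.0, 0.3, -9.9]
grip_width: 17.4
grip_force: 25.0
```

```bash
python3 st.py; python3 - <<'E'
from h import *
c=snap('scene');cv2.imwrite('pics/s6.png',cv2.resize(c['color'][180:360,220:420,::-1],None,fx=3,fy=3))
E
```

```text
18.8 [508.8 -80.  191.3] [-1.7991e+02 -1.6000e-01 -6.3700e+00] 17.4 25.0 [ 6.   0.3 -9.9] [ 13.   7. -23.  -0. -59.  71.]
42.2 -6.4
tangential F 1.0 radial 6.0
```

View pics/s6.png

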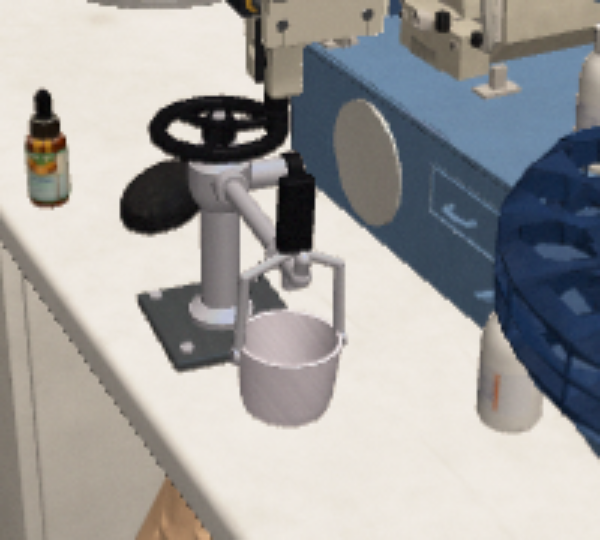

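The pail hangs on the hook at (290,260), the handle is gripped at (275,110), and the bystanders have not moved. The handle is back at its stop angle after two turns, so I'm handing in.

```bash
python3 -c "
from station import workorder;print(workorder.job_done())"
```

```text
the job is handed in; nothing more can be done
None
```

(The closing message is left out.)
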